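Brush out the tall dip mould

ROBOT

A 6-joint arm with a two-finger parallel gripper is mounted at the origin on the work surface. World frame = base frame: x ahead of the robot, y to its left, z up, the work surface at z = 0. Lengths are in m, angles in rad, forces in N, time in s.
With the tool pointing down it reaches from about 0.35 to 0.975 m from the base axis. Payload 4.9 kg.
Tool frame: the origin (TCP) lies at the very end of the fingers, on their centre line; the grasp point (between the pads) lies 19 mm behind it; z points along the fingers, x is the direction in which the jaws open and shut, and the axes are right-handed (so a half turn about z gives the same grasp; the last joint's range is limited). The gripper opens to 85 mm and grips with 20 to 120 N. Pads are 22 mm wide; open, the fingers measure 114 mm over their backs; the gripper's body (76 mm by 85 mm) begins 54 mm behind the grasp point. The pads swing forward as they close: fully open they stand 13 mm farther back than shut.
Start: joints at [-1.452, 0.053, 1.613, -0, 1.476, -0.119], TCP at [0.147, -0.607, 0.231] pointing down, gripper open.
Joint ranges: [-3.01, 3.01], [-1.01, 2.22], [0.06, 2.58], [-1.02, 4.17], [0.09, 2.62], [-3.14, 3.14]. Speed limits (rad/s): [2.57, 2.57, 3.14, 3.14, 3.14, 3.14].

INTERFACE

Orientations are given as a rotation vector (axis times angle).
In Python, from station import readout, viewer, ctrl, nets gives the robot as it stands. The module is installed in compiled form; this text tells all that it offers.
- The arm moves only by the tool step_arm, never from a script. Its argument "moves" is a list that holds one entry, the list of rows, each a list of 4 numbers: the shift along the world's x, y, z in cm, then the turn about the world's z in rad. In form: [[[dx, dy, dz, yaw], ...]]. A call has 1 to 10 rows; each row shifts and turns the commanded pose from where the row before left it; what a row does not reach is not made up. A row lasts 1/12 s, in which the tool goes at most 41.7 mm and 7.16 degrees, less where a joint would pass 70% of its speed; a pose out of reach is approached as far as the arm can. A call is refused whole if a number of a shift passes 4.17 or a number of a turn 0.125, either way. A call with a gripper value outside its range is refused whole. "grip" is the closure, from 0 (fully open) to 1 (shut), set as the call begins (left out, the last holds). The fingers move at their own pace and stop on an object; "squeeze" is the grip in N (left out, the last holds). Time passes only in rows, so rows that do not move let the fingers close. It gives the time, the measured TCP pose, the force and the opening at its end, in the units of the state.
- readout.get_obs(): the state, without advancing time (a new reading comes with each control period).
- viewer.get_image(name): name is "scene" or "top" or "wrist"; returns the picture (420x560x3 uint8, blue, green, red); there is no depth.
- viewer.calibration(name): a dict with "camera_matrix" (3x3 intrinsics, pixels), "R" (3x3) and "t" (3): a world point X has camera coordinates R X + t. Camera axes: x right, y down, z forward; pixel columns grow to the right and rows downward; lengths in m; the calibration is good to about 2 mm. The wrist camera is an equidistant fisheye: a pixel r from the principal point sees the ray r / f radians off the axis. A picture is of the moment at which its call begins: read the wrist's pose just before it. calibration takes no time and is no camera call; for the wrist camera it gives the pose at the moment of the call.
- ctrl.finish_job(): hands the job in, once; it reports no verdict.
Trained networks look in the newest picture that a camera, given by its name, has taken for a name from the list of things; names that differ only in an ending like _2 or _b are one class to them, and where a whole thing is asked for, a point or a joint stands for the part that bears it (a point fixed in the world has none). Each returns a list of dicts, best first, with "confidence" (0 to 1); they miss things now and then, are a little off and sometimes report something else, mostly with a low value. They report only what shows in the picture. A call takes as long as a camera call. They do not tell look-alikes from the thing itself.
- nets.masks_of(camera, thing): "region" (420x560 bool, what is visible of it) and "box" ([left, top, right, bottom] in pixels, round what is visible of it).
- nets.pinpoint(camera, thing): "at" ([column, row] in pixels: a listed point, or the origin of a listed thing).
The state is a dict: "t": time; "q": joint angles; "dq": joint speeds; "effort": joint torques, N m; "tool_pos": TCP position; "tool_rot": TCP orientation; "contact_force": force on the tool from outside, world axes, zero at the start; "wrist_torque": the same for the moment, N m; "opening": finger opening in m.
Only numpy, scipy, OpenCV 4.12 (cv2) and the standard library are available. Lean on these libraries where they do the work, as an engineer would, in place of code of your own. Each camera call takes 0.05 s, during which the arm holds its last target. There are 200 camera calls.

TASK

Take the brush out of its low pot and brush out the inside of the taller of the two ribbed, open-topped steel moulds: three full strokes, each going down to the mould's inner floor and back up until the bristles show at its mouth. Then stand the brush upright in its pot again, bristles down, and let go. Do not knock over or push aside the moulds or the other things on the bench.

Things in the scene. Friction and masses are not known exactly. Their poses are not given: they have to be found in the camera images.
- brush: Round bottle brush, 200 mm long, standing upright in its pot with the bristles down. Origin: centre of the flat lower end of the bristles; z runs along the brush to the handle's end. Bristle head (tan, stiff) 52 mm diameter from z=0 to 65 mm; steel shaft 10 mm diameter to z=125; round wooden handle 24 mm diameter from z=133 to 200. About 0.16 kg.
- brush_tip (a point): Centre of the flat lower end of the brush's bristles (same as the brush's origin).
- brush_handle (a point): Point on the brush's axis at the middle of the wooden handle, 170 mm above the bristle end: the place to grip, 30 mm below the handle's end.
- brush_pot: Low, heavy, round white stoneware pot that holds the brush, 52 mm high, 82 mm outside diameter at the rim on a 110 mm foot, mouth 70 mm wide, loose on the bench (1.3 kg). Origin at the centre of its underside. The brush stands in it with about 9 mm to spare all round.
- pot_floor (a point): Centre of the pot's inner floor, 6 mm above its underside; the brush's lower end rests here.
- tall_mould: The taller dark steel dip mould: an open-topped round cup with ribs outside, 125 mm high, 88 mm outside diameter (97 over the ribs) on a 104 mm foot 8 mm thick, wall 9 mm, bore 70 mm diameter and 115 mm deep. Stands loose on the bench (2.2 kg). Origin at the centre of its underside, z up.
- tall_mould_floor (a point): Centre of the tall mould's inner floor, 10 mm above its underside.
- tall_mould_mouth (a point): Centre of the tall mould's mouth, 125 mm above its underside (115 mm above its inner floor).
- short_mould: A similar mould of the same diameter but only 75 mm high; not to be used. Origin at the centre of its underside.
- jacks: Steel jacks (long tongs), 200 x 40 mm, 12 mm high, lying on the bench; bystander. Origin at the middle, underside.
- paddle: Cork paddle with wooden grip, 200 x 50 mm, 12 mm high, lying flat; bystander. Origin at the middle, underside.
- vase: Green glass vase, 170 mm high, up to 88 mm diameter, standing behind the moulds; fragile bystander. Origin at the centre of its underside.
- ladle_block: Dark wooden shaping block 75 x 75 x 60 mm with a round handle sticking 120 mm out of one side; bystander. Origin under the block's centre.
- frit_jar: Amber glass jar with metal lid, 72 mm diameter, 90 mm high; bystander. Origin at the centre of its underside.
- can: Plain metal can, 66 mm diameter, 110 mm high; bystander. Origin at the centre of its underside.
Not all that is in view belongs to the job. What is meant by the brush is not green, and is the larger of those in its own colour. Several things have the shape of the brush_pot; the one meant has the colours described above.

How it is judged:
By the outcome, as a careful person would: the job done as asked, in the order asked, and still so for the second after the job is handed in, with the robot touching nothing.
It also fails if it takes over 58 s, if anything falls off the work surface, if the arm or the gripper's body presses on something with over 40 N, if the wrist force passes 120 N, or if a joint passes its speed limit or range.

## Working session

There is one attempt and no reset: what is moved stays moved. The work goes in short steps, Python scripts to look and compute and a tool call to move; the robot and the scene stay as the last step left them, time stands still between calls to the robot, and variables do not carry over. Pictures are saved under pics/ and viewed, about 8 in all and at most 12, crops included, and the job is handed in when it is done.

Besides the shell and the picture viewer there is one more tool, called after "Call:" as name(argument=value, ...) on one line, values as JSON. step_arm: Moves the arm, as the interface text tells. Its arguments: {"type":"object","properties":{"moves":{"type":"array","items":{"type":"array","items":{"type":"array","items":{"type":"number"}}}},"grip":{"type":"number"},"squeeze":{"type":"number"}},"required":["moves"]}

```bash
mkdir -p pics; python3 - <<'E'
from station import readout, viewer, nets
import cv2, numpy as np
for n in ("scene","top"):
    im=viewer.get_image(n); cv2.imwrite(f"pics/{n}0.png",im)
    c=viewer.calibration(n); print(n,np.round(c["camera_matrix"],1).tolist(),np.round(-c["R"].T@c["t"],3))
    for th in ("brush","brush_tip","brush_handle","brush_pot","tall_mould_mouth","tall_mould","short_mould"):
        print(th,[(np.round(d["at"]).tolist(),round(d["confidence"],2)) for d in nets.pinpoint(n,th)])
o=readout.get_obs();print({k:np.round(v,3).tolist() for k,v in o.items()})
E
```

```text
scene [[379.8, 0.0, 279.3], [0.0, 379.8, 212.9], [0.0, 0.0, 1.0]] [ 1.025 -0.203  0.784]
brush [([299.0, 207.0], 0.84), ([262.0, 218.0], 0.83)]
brush_tip [([301.0, 246.0], 0.88), ([264.0, 218.0], 0.56), ([299.0, 204.0], 0.54), ([184.0, 291.0], 0.33)]
brush_handle [([261.0, 169.0], 0.83), ([305.0, 196.0], 0.68), ([301.0, 177.0], 0.57), ([303.0, 247.0], 0.49)]
brush_pot [([339.0, 171.0], 0.95), ([303.0, 250.0], 0.85)]
tall_mould_mouth [([372.0, 185.0], 0.56), ([243.0, 270.0], 0.2)]
tall_mould [([362.0, 218.0], 0.95)]
short_mould [([187.0, 288.0], 0.76), ([302.0, 246.0], 0.59)]
top [[448.5, 0.0, 282.3], [0.0, 448.5, 200.8], [0.0, 0.0, 1.0]] [0.309 0.004 1.14 ]
brush [([267.0, 206.0], 0.92), ([251.0, 257.0], 0.75), ([292.0, 260.0], 0.62), ([191.0, 227.0], 0.5)]
brush_tip [([266.0, 204.0], 0.83), ([289.0, 258.0], 0.8), ([250.0, 254.0], 0.54)]
brush_handle [([263.0, 193.0], 0.71), ([292.0, 254.0], 0.54), ([245.0, 251.0], 0.51), ([268.0, 206.0], 0.27)]
brush_pot [([177.0, 305.0], 0.81), ([265.0, 203.0], 0.62), ([407.0, 131.0], 0.29)]
tall_mould_mouth [([181.0, 217.0], 0.68)]
tall_mould [([192.0, 226.0], 0.67)]
short_mould [([379.0, 196.0], 0.93), ([406.0, 129.0], 0.3)]
{'t': 0.8, 'q': [-1.452, 0.053, 1.613, 0.0, 1.476, -0.119], 'dq': [0.0, 0.001, -0.001, 0.001, 0.0, 0.002], 'effort': [-0.003, -39.364, -37.044, -0.0, 0.0, -0.0], 'tool_pos': [0.147, -0.607, 0.231], 'tool_rot': [2.469, -1.942, 0.0], 'contact_force': [-0.206, -0.696, -0.46], 'wrist_torque': [0.002, -0.035, 0.061], 'opening': 0.085}
```

View pics/scene0.png

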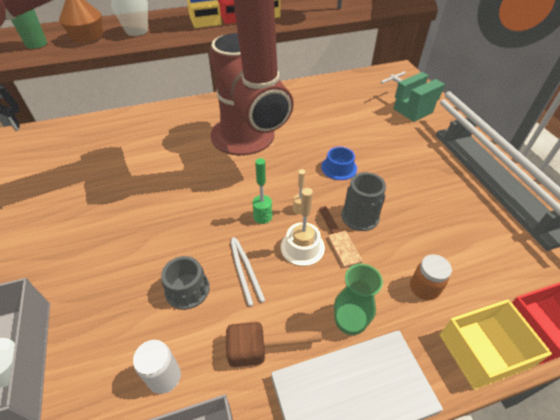

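View pics/top0.png

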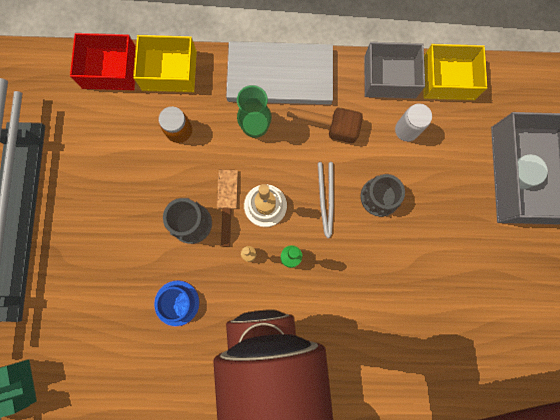

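The white pot with the tan brush is at scene (302,240) / top (266,204). The tall mould is at scene (365,200) / top (186,220). The green brush and the small tan brush next to it are decoys. Next I'll fit silhouettes in both views.

```bash
cat > h.py <<'E'
from station import readout, viewer, nets
import cv2, numpy as np
from scipy.optimize import minimize
def proj(n,X,c=None):
    c=c or viewer.calibration(n); p=(c["R"]@np.atleast_2d(X).T).T+c["t"]
    p=p@c["camera_matrix"].T; return p[:,:2]/p[:,2:]
A=np.linspace(0,2*np.pi,48,endpoint=False)
def ring(r,z): return np.c_[r*np.cos(A),r*np.sin(A),0*A+z]
SH={"mould":[[(52,0),(52,8)],[(48,8),(48,125)]],"smould":[[(52,0),(52,8)],[(48,8),(48,75)]],"pot":[[(55,0),(55,6)],[(41,6),(41,52)]],
 "brush":[[(26,0),(26,65)],[(5,65),(5,125)],[(12,133),(12,200)]]}
def sil(n,shape,x,y,z0=0,c=None,tx=0,ty=0):
    m=np.zeros((1680,2240),np.uint8)
    for part in SH[shape]:
        P=np.vstack([ring(r/1e3,z/1e3) for r,z in part]); P=P+np.c_[x+tx*P[:,2],y+ty*P[:,2],0*P[:,2]+z0]
        h=cv2.convexHull((proj(n,P,c)*4+1.5).astype(np.float32)); cv2.fillConvexPoly(m,np.round(h).astype(np.int32),1)
    return m
def ray_at(n,uv,z):
    c=viewer.calibration(n); d=c["R"].T@np.linalg.solve(c["camera_matrix"],[*uv,1]); o=-c["R"].T@c["t"]
    return o+d*(z-o[2])/d[2]
E
python3 - <<'E'
from h import *
ims={n:viewer.get_image(n) for n in("scene","top")}; C={n:viewer.calibration(n) for n in ims}
def near(n,th,uv):
    L=nets.masks_of(n,th); L=[d for d in L if d["box"][0]-3<uv[0]<d["box"][2]+3 and d["box"][1]-3<uv[1]<d["box"][3]+3]
    print(n,th,[(np.round(d["box"]).tolist(),round(d["confidence"],2)) for d in L]); return L[0]["region"] if L else None
M={}
for key,th,uv in (("mould","tall_mould",((365,200),(187,221))),("brush","brush",((306,210),(264,195))),("pot","brush_pot",((302,250),(266,215)))):
    M[key]=[near(n,th,u) for n,u in zip(("scene","top"),uv)]
g={"mould":ray_at("top",(187,221),.07),"brush":ray_at("top",(266,205),.02),"pot":ray_at("top",(266,205),.02)}
for key in M:
  for sel in (("scene","top"),("scene",),("top",)):
    def f(p):
        s=0
        for n,m in zip(("scene","top"),M[key]):
            if m is None or n not in sel: continue
            m=cv2.resize(m.astype(np.uint8),None,fx=4,fy=4,interpolation=cv2.INTER_NEAREST).astype(bool)
            if key=="pot": other=cv2.resize(M["brush"][n=="top"].astype(np.uint8),None,fx=4,fy=4,interpolation=0).astype(bool) if M["brush"][n=="top"] is not None else 0*m
            S=sil(n,key,p[0],p[1],.006 if key=="brush" else 0,C[n],*(p[2:] if len(p)>2 else (0,0))).astype(bool)
            if key=="pot": S&=~other; m=m&~other
            if key=="brush" :  # only pixels above pot rim: drop lower bristles
                w=sil(n,"pot",g["pot"][0],g["pot"][1],0,C[n]).astype(bool); 
                S&=~w; m=m&~w
            s+=1-(S&m).sum()/(S|m).sum()
        return s
    r=minimize(f,g[key][:2],method="Nelder-Mead",options=dict(initial_simplex=g[key][:2]+np.array([[0,0],[.015,0],[0,.015]]),xatol=2e-4,fatol=1e-4))
    print(key,sel,np.round(r.x,4),round(r.fun,3))
    if len(sel)==2: g[key]=r.x; 
tiles=[]
for n,(u,v) in (("scene",(325,210)),("top",(225,205))):
    im=cv2.resize(ims[n],None,fx=4,fy=4,interpolation=cv2.INTER_CUBIC)
    for key,col in (("mould",(0,255,255)),("brush",(255,0,255)),("pot",(255,255,0))):
        cs,_=cv2.findContours(sil(n,key,*g[key][:2],.006 if key=="brush" else 0,C[n]),cv2.RETR_EXTERNAL,cv2.CHAIN_APPROX_NONE); cv2.drawContours(im,cs,-1,col,1)
    tiles.append(im[v*4-280:v*4+280,u*4-390 if n=="scene" else u*4-250:][:,:395 if 0 else 500])
cv2.imwrite("pics/ov.png",cv2.resize(np.hstack(tiles),(800,448)))
E
```

```text
scene tall_mould [([343.0, 174.0, 387.0, 236.0], 0.78)]
top tall_mould [([164.0, 199.0, 213.0, 243.0], 0.89)]
scene brush [([295.0, 165.0, 308.0, 213.0], 0.74)]
top brush [([255.0, 185.0, 276.0, 214.0], 0.7)]
scene brush_pot [([283.0, 225.0, 327.0, 270.0], 0.57)]
top brush_pot [([243.0, 182.0, 289.0, 228.0], 0.72)]
mould ('scene', 'top') [0.4503 0.2155] 0.152
mould ('scene',) [0.4525 0.2159] 0.059
mould ('top',) [0.4487 0.2119] 0.066
brush ('scene', 'top') [0.4998 0.0287] 1.094
brush ('scene',) [0.4901 0.0153] 0.64
brush ('top',) [0.4998 0.0287] 0.154
pot ('scene', 'top') [0.4997 0.0291] 0.418
pot ('scene',) [0.4996 0.0319] 0.356
pot ('top',) [0.4997 0.0284] 0.045
```

View pics/ov.png

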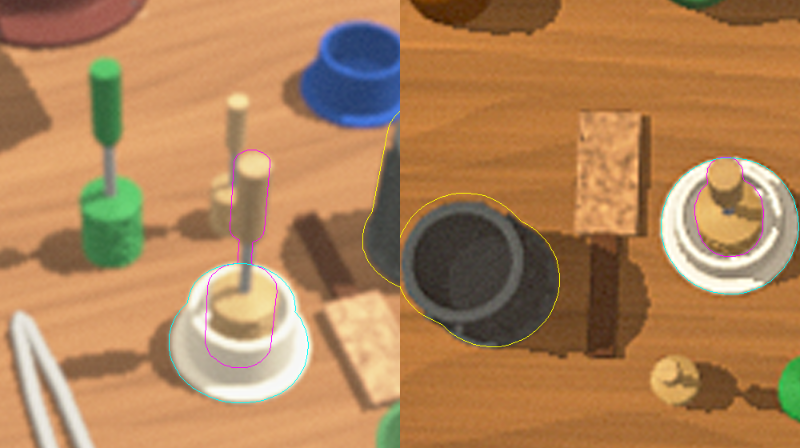

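Call:
step_arm(moves=[[[0,0,3.3,0],[0,0,3.3,0],[0,0,3.3,0],[1.75,3.15,0,0],[1.75,3.15,0,0],[1.75,3.15,0,0],[1.75,3.15,0,0],[1.75,3.15,0,0],[1.75,3.15,0,0],[1.75,3.15,0,0]]], grip=0)

```text
t: 2.03
tool_pos: [0.2702, -0.3853, 0.3304]
tool_rot: [2.469, -1.943, 0.001]
contact_force: [-0.5, -0.1, 0.7]
opening: 0.085
```

```bash
python3 - <<'E'
from h import *
def tri(a,b):
    L=[]
    for n,uv in(("scene",a),("top",b)):
        c=viewer.calibration(n); K=c["camera_matrix"]@np.c_[c["R"],c["t"]]; L.append((K,np.array(uv,float)))
    X=cv2.triangulatePoints(L[0][0],L[1][0],L[0][1],L[1][1])[:,0]; return np.round(X[:3]/X[3],4)
print("handle end tri",tri((306.9,190),(263.8,188.8)))
print("mouth top",ray_at("top",(181.9,216.6),.125))
print("handle end top@.206",ray_at("top",(263.8,188.8),.206),"scene",ray_at("scene",(306.9,190),.206))
E
```

```text
handle end tri [0.5004 0.0293 0.2074]
mouth top [0.44776128 0.21481894 0.125     ]
handle end top@.206 [0.50037423 0.02835786 0.206     ] scene [0.49951714 0.03120568 0.206     ]
```

Call:
step_arm(moves=[[[1.77,3.19,0,0],[1.77,3.19,0,0],[1.77,3.19,0,0],[1.77,3.19,0,0],[1.77,3.19,0,0],[1.77,3.19,0,0],[1.77,3.19,0,0],[1.77,3.19,0,0],[1.77,3.19,0,0],[1.77,3.19,0,0]]])

```text
t: 2.87
tool_pos: [0.4472, -0.066, 0.3307]
tool_rot: [-2.469, 1.942, -0.002]
contact_force: [0.8, -0.6, -0.1]
opening: 0.0851
```

Call:
step_arm(moves=[[[1.77,3.18,0,0],[1.77,3.18,0,0],[1.77,3.18,0,0],[0,0,0,0],[0,0,0,0]]])

```text
t: 3.28
tool_pos: [0.5, 0.029, 0.33]
tool_rot: [2.472, -1.937, -0.001]
contact_force: [0.3, -0.6, 0.2]
opening: 0.0856
```

```bash
cat >> h.py <<'E'
def wproj(X,c):
    p=c["R"]@np.asarray(X)+c["t"]; th=np.arctan2(np.hypot(p[0],p[1]),p[2]); K=c["camera_matrix"]; h=np.hypot(p[0],p[1])
    return np.array([K[0,2]+K[0,0]*th*p[0]/h,K[1,2]+K[1,1]*th*p[1]/h])
def wray(uv,z,c):
    K=c["camera_matrix"]; a=(uv[0]-K[0,2])/K[0,0]; b=(uv[1]-K[1,2])/K[1,1]; th=np.hypot(a,b)
    d=c["R"].T@np.array([np.sin(th)*a/th,np.sin(th)*b/th,np.cos(th)]); o=-c["R"].T@c["t"]; return o+d*(z-o[2])/d[2]
E
python3 - <<'E'
from h import *
c=viewer.calibration("wrist"); im=viewer.get_image("wrist")
print(readout.get_obs()["tool_pos"],-c["R"].T@c["t"])
for th,z in(("brush_handle",.176),("brush_pot",0),("tall_mould_mouth",.125),("tall_mould",0.)):
    print(th,[(np.round(d["at"]).tolist(),round(d["confidence"],2),np.round(wray(d["at"],z,c)[:2],4)) for d in nets.pinpoint("wrist",th)[:3]])
def circ(x,y,r,z,col):
    P=np.array([wproj([x+p[0],y+p[1],z],c) for p in ring(r,0)]); cv2.polylines(im,[np.round(P*16).astype(int)],True,col,1,cv2.LINE_AA,4)
circ(.5,.029,.012,.206,(255,0,255));circ(.5,.029,.035,.052,(255,255,0));circ(.448,.2145,.044,.125,(0,255,255));circ(.448,.2145,.035,.125,(0,255,0))
cv2.imwrite("pics/w1.png",im)
E
```

```text
[0.49979121 0.02788803 0.33017174] [0.56515986 0.04521522 0.47268238]
brush_handle [([311.0, 317.0], 0.85, array([ 0.3744, -0.035 ])), ([227.0, 273.0], 0.63, array([0.4051, 0.0635])), ([289.0, 194.0], 0.58, array([0.5011, 0.0227]))]
brush_pot [([133.0, 281.0], 0.86, array([0.2468, 0.2379]))]
tall_mould_mouth [([118.0, 192.0], 0.82, array([0.4449, 0.2167]))]
tall_mould [([156.0, 172.0], 0.78, array([0.4488, 0.2165]))]
```

View pics/w1.png

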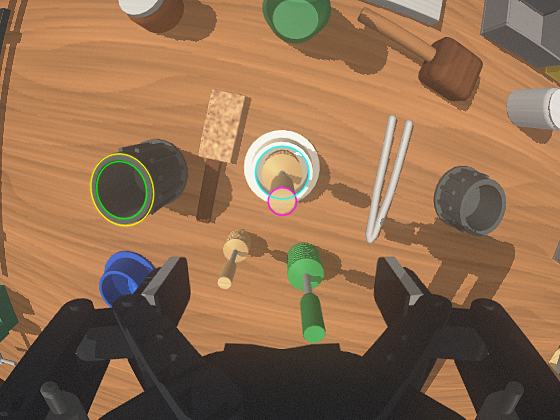

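The wrist view shows my overlays on the handle end (282,202), the pot mouth (282,170) and the mould mouth (122,190). All line up, so I'll descend.

Call:
step_arm(moves=[[[0,0.05,-2.5,0],[0,0,-2.5,0],[0,0,-2.5,0],[0,0,-2.5,0],[0,0,-2,0],[0,0,-2,0],[0,0,-1.5,0],[0,0,-1.5,0],[0,0,-0.5,0],[0,0,0,0]]])

```text
t: 4.37
tool_pos: [0.4986, 0.0273, 0.1538]
tool_rot: [2.466, -1.943, -0.004]
contact_force: [0.6, 0.3, -0.3]
opening: 0.0854
```

Call:
step_arm(moves=[[[0,0,0,0],[0,0,0,0],[0,0,0,0],[0,0,0,0],[0,0,0,0],[0,0,0,0],[0,0,0,0],[0,0,0,0]]], grip=1, squeeze=60)

```text
t: 5.03
tool_pos: [0.5004, 0.0282, 0.1562]
tool_rot: [-2.468, 1.941, -0.002]
contact_force: [0.1, 1.0, 3.3]
opening: 0.0227
```

```bash
python3 - <<'E'
from h import *
o=readout.get_obs();print({k:np.round(v,4).tolist() for k,v in o.items() if k in("tool_pos","contact_force","wrist_torque","opening","t")})
cv2.imwrite("pics/g.png",np.vstack([viewer.get_image("scene")[120:300,180:460],viewer.get_image("top")[100:280,130:410]]).repeat(2,0).repeat(2,1)[:600] if 0 else np.hstack([cv2.resize(viewer.get_image("scene")[120:300,230:430],None,fx=2,fy=2),cv2.resize(viewer.get_image("wrist")[100:280,150:350],None,fx=2,fy=2)]))
E
```

```text
{'t': 5.0333, 'tool_pos': [0.5004, 0.0282, 0.1562], 'contact_force': [0.1349, 0.9961, 3.3225], 'wrist_torque': [0.1988, -0.0124, 0.0252], 'opening': 0.0227}
```

View pics/g.png

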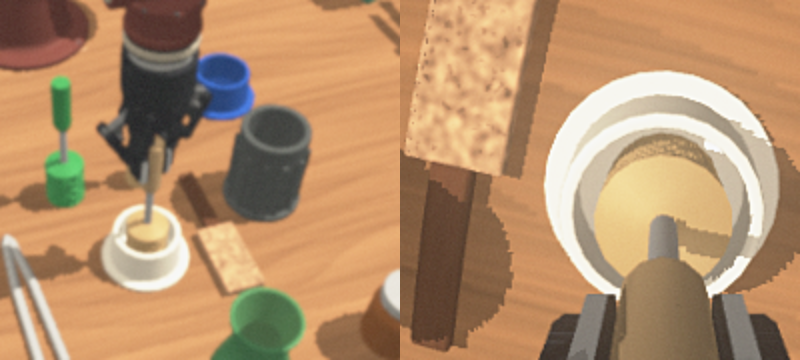

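The brush is gripped at 22.7 mm opening, upright in the white pot. Next I'll lift it straight up and carry it over the mould.

Call:
step_arm(moves=[[[0,0,1,0],[0,0,1.5,0],[0,0,2,0],[0,0,2,0],[0,0,2,0],[0,0,2,0],[0,0,2,0],[0,0,1.5,0],[0,0,0.7,0],[0,0,0,0]]])

```text
t: 5.97
tool_pos: [0.5003, 0.0278, 0.3039]
tool_rot: [-2.468, 1.942, -0.003]
contact_force: [0.7, -0.1, -2.1]
opening: 0.0223
```

Call:
step_arm(moves=[[[-0.3,1.1,0,0],[-0.6,2.2,0,0],[-0.7,2.5,0,0],[-0.7,2.5,0,0],[-0.7,2.5,0,0],[-0.7,2.5,0,0],[-0.6,2.2,0,0],[-0.5,1.8,0,0],[-0.4,1.2,0,0],[0,0,0,0]]])

```text
t: 6.8
tool_pos: [0.4457, 0.2153, 0.3]
tool_rot: [2.471, -1.936, -0.005]
contact_force: [-0.0, 0.7, -1.8]
opening: 0.0224
```

Call:
step_arm(moves=[[[0,0,0,0],[0,0,0,0],[0,0,0,0]]])

```text
t: 7.05
tool_pos: [0.4477, 0.2125, 0.3015]
tool_rot: [2.468, -1.943, -0.001]
contact_force: [0.2, -0.2, -2.2]
opening: 0.0229
```

```bash
python3 - <<'E'
from h import *
o=readout.get_obs();print({k:np.round(v,4).tolist() for k,v in o.items() if k in("tool_pos","contact_force","wrist_torque","opening","t")})
tp=o["tool_pos"]; T=[]
for n in("scene","top"):
    im=cv2.resize(viewer.get_image(n),None,fx=4,fy=4,interpolation=cv2.INTER_CUBIC); C=viewer.calibration(n)
    for k,x,y,z,col in(("mould",.4485,.2145,0,(0,255,255)),("brush",tp[0],tp[1],tp[2]-.15,(255,0,255))):
        cs,_=cv2.findContours(sil(n,k,x,y,z,C),cv2.RETR_EXTERNAL,cv2.CHAIN_APPROX_NONE); cv2.drawContours(im,cs,-1,col,1)
        u=proj(n,[[.4485,.2145,.12]],C)[0]*4
    x,y=int(u[0])-200,int(u[1])-300; T.append(im[max(y,0):,max(x,0):][:500,:400])
c=viewer.calibration("wrist"); im=viewer.get_image("wrist")
for a,r,z,col in((tp,.026,tp[2]-.15,(255,0,255)),(tp,.026,tp[2]-.085,(255,0,255)),((.4485,.2145),.035,.125,(0,255,0))):
    P=np.array([wproj([a[0]+p[0],a[1]+p[1],z],c) for p in ring(r,0)]); cv2.polylines(im,[np.round(P*16).astype(int)],True,col,1,cv2.LINE_AA,4)
cv2.imwrite("pics/m1.png",np.hstack(T)); cv2.imwrite("pics/m1w.png",cv2.resize(im[80:330,130:430],None,fx=2,fy=2))
E
```

```text
{'t': 7.05, 'tool_pos': [0.4477, 0.2125, 0.3015], 'contact_force': [0.2247, -0.1822, -2.242], 'wrist_torque': [0.0068, -0.0004, -0.0012], 'opening': 0.0229}
```

View pics/m1.png

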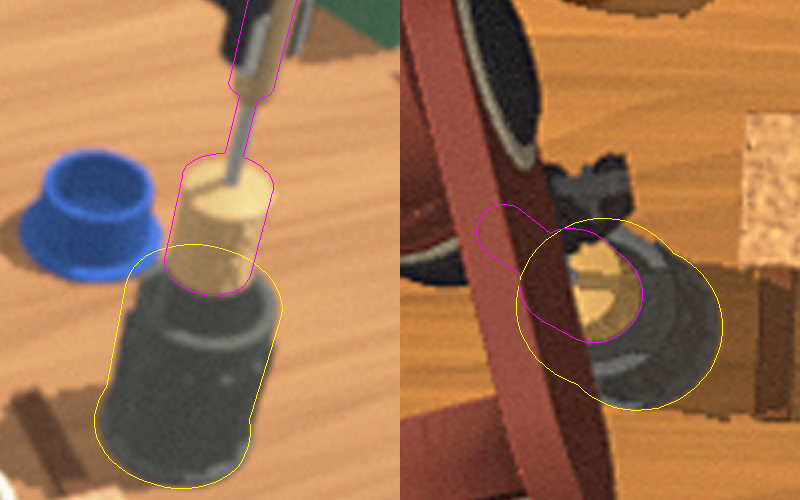

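View pics/m1w.png

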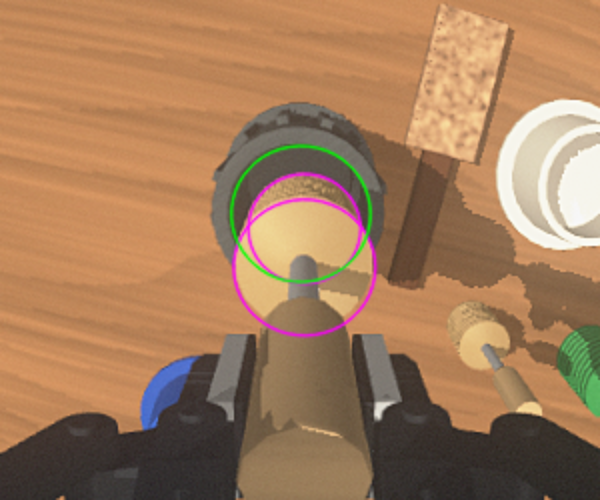

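The brush is upright in the grip, with its bristles over the mould mouth in both views. I'll lower it in stages and watch the force.

Call:
step_arm(moves=[[[0,0.05,-0.7,0],[0,0,-1,0],[0,0,-1,0],[0,0,-1,0],[0,0,-1,0],[0,0,-1,0],[0,0,-1,0],[0,0,-1,0],[0,0,-0.5,0],[0,0,0,0]]])

```text
t: 8.03
tool_pos: [0.447, 0.2132, 0.2183]
tool_rot: [2.467, -1.941, -0.003]
contact_force: [-0.5, 0.1, -2.2]
opening: 0.0232
```

Call:
step_arm(moves=[[[0,0,-1,0],[0,0,-1,0],[0,0,-1,0],[0,0,-1,0],[0,0,-0.8,0],[0,0,-0.6,0],[0,0,-0.2,0],[0,0,0,0]]])

```text
t: 8.7
tool_pos: [0.4474, 0.2134, 0.1634]
tool_rot: [2.468, -1.942, -0.001]
contact_force: [-0.2, -0.5, -1.3]
opening: 0.0225
```

Call:
step_arm(moves=[[[0,0,-0.2,0],[0,0,-0.1,0],[0,0,0,0]]])

```text
t: 8.95
tool_pos: [0.448, 0.2136, 0.1616]
tool_rot: [-2.469, 1.942, -0.001]
contact_force: [-0.4, 0.3, -2.2]
opening: 0.0227
```

Call:
step_arm(moves=[[[0,0,-0.1,0],[0,0,0,0]]])

```text
t: 9.12
tool_pos: [0.4479, 0.2135, 0.1605]
tool_rot: [-2.469, 1.942, -0.0]
contact_force: [1.0, 0.4, -1.0]
opening: 0.0224
```

Call:
step_arm(moves=[[[0,0,-0.1,0],[0,0,0,0]]])

```text
t: 9.28
tool_pos: [0.4482, 0.2137, 0.1602]
tool_rot: [-2.468, 1.942, -0.001]
contact_force: [-0.3, 0.4, 2.0]
opening: 0.0225
```

Call:
step_arm(moves=[[[0,0,-0.1,0],[0,0,0,0],[0,0,0,0]]])

```text
t: 9.53
tool_pos: [0.4485, 0.2138, 0.1602]
tool_rot: [-2.468, 1.941, -0.002]
contact_force: [-1.7, -0.9, 4.7]
opening: 0.0227
```

The floor is touched (force went from −1.6 to +4.7 N). Now the strokes.

Call:
step_arm(moves=[[[0,0,0.7,0],[0,0,1.2,0],[0,0,1.4,0],[0,0,1.4,0],[0,0,1.4,0],[0,0,1.4,0],[0,0,1.4,0],[0,0,1.1,0],[0,0,0.5,0],[0,0,0,0]]])

```text
t: 10.37
tool_pos: [0.4486, 0.2137, 0.2653]
tool_rot: [-2.467, 1.941, -0.003]
contact_force: [-0.1, 0.5, -1.9]
opening: 0.0226
```

Call:
step_arm(moves=[[[0,0,-0.7,0],[0,0,-1.2,0],[0,0,-1.4,0],[0,0,-1.4,0],[0,0,-1.4,0],[0,0,-1.4,0],[0,0,-1.4,0],[0,0,-1.1,0],[0,0,-0.3,0],[0,0,-0.1,0]]])

```text
t: 11.2
tool_pos: [0.4474, 0.2134, 0.1598]
tool_rot: [2.468, -1.941, -0.002]
contact_force: [-4.0, -1.5, 12.1]
opening: 0.0226
```

Call:
step_arm(moves=[[[0,0,-0.1,0],[0,0,0,0],[0,0,0,0]]])

```text
t: 11.45
tool_pos: [0.4476, 0.2134, 0.1598]
tool_rot: [2.468, -1.941, -0.001]
contact_force: [-5.7, -1.8, 11.3]
opening: 0.0228
```

Call:
step_arm(moves=[[[0,0,0.7,0],[0,0,1.2,0],[0,0,1.4,0],[0,0,1.4,0],[0,0,1.4,0],[0,0,1.4,0],[0,0,1.4,0],[0,0,1.1,0],[0,0,0.5,0],[0,0,0,0]]])

```text
t: 12.28
tool_pos: [0.4486, 0.2137, 0.2651]
tool_rot: [-2.467, 1.941, -0.003]
contact_force: [-0.4, 1.2, -2.1]
opening: 0.0224
```

```bash
python3 - <<'E'
from h import *
T=[cv2.resize(viewer.get_image("scene")[90:270,270:470],None,fx=2,fy=2),cv2.resize(viewer.get_image("wrist")[100:280,180:380],None,fx=2,fy=2)]
cv2.imwrite("pics/s2.png",np.hstack(T))
E
```

```text
(no output)
```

View pics/s2.png

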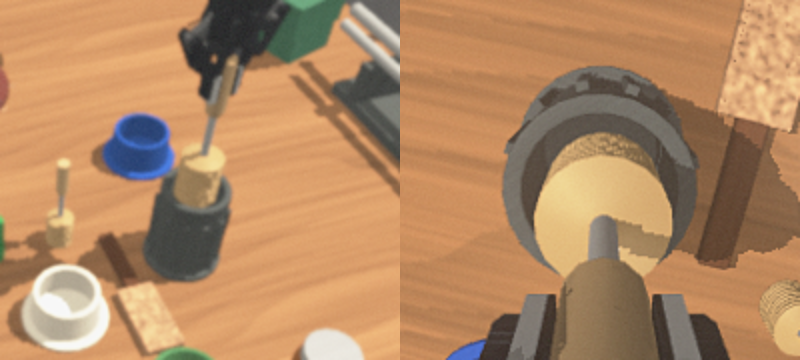

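At the top of stroke two, the bristles stand clear above the mouth and the mould hasn't moved. One more stroke.

Call:
step_arm(moves=[[[0,0,-0.7,0],[0,0,-1.2,0],[0,0,-1.4,0],[0,0,-1.4,0],[0,0,-1.4,0],[0,0,-1.4,0],[0,0,-1.4,0],[0,0,-1.1,0],[0,0,-0.3,0],[0,0,-0.1,0]]])

```text
t: 13.22
tool_pos: [0.4473, 0.2134, 0.1593]
tool_rot: [2.468, -1.941, -0.002]
contact_force: [-4.0, -0.3, 9.7]
opening: 0.023
```

Call:
step_arm(moves=[[[0,0,0,0],[0,0,-0.05,0],[0,0,0,0]]])

```text
t: 13.47
tool_pos: [0.4473, 0.2134, 0.1593]
tool_rot: [2.468, -1.941, -0.002]
contact_force: [-3.7, -1.2, 7.3]
opening: 0.0223
```

Call:
step_arm(moves=[[[0,0,0.7,0],[0,0,1.2,0],[0,0,1.6,0],[0,0,1.8,0],[0,0,1.8,0],[0,0,1.8,0],[0,0,1.8,0],[0,0,1.8,0],[0,0,1.3,0],[0,0,0.5,0]]])

```text
t: 14.3
tool_pos: [0.4487, 0.2138, 0.3048]
tool_rot: [-2.466, 1.94, -0.004]
contact_force: [-1.2, -0.6, -1.9]
opening: 0.0228
```

Call:
step_arm(moves=[[[0,0,0,0],[0.3,-1.1,0,0],[0.6,-2.2,0,0],[0.7,-2.5,0,0],[0.7,-2.5,0,0],[0.7,-2.5,0,0],[0.7,-2.5,0,0],[0.6,-2.2,0,0],[0.5,-1.8,0,0],[0.4,-1.2,0,0]]])

```text
t: 15.13
tool_pos: [0.4994, 0.0261, 0.2998]
tool_rot: [2.465, -1.943, -0.003]
contact_force: [-0.0, 0.1, -3.0]
opening: 0.0228
```

Call:
step_arm(moves=[[[0,0,0,0],[0,0,0,0],[0,0,0,0]]])

```text
t: 15.38
tool_pos: [0.4995, 0.0289, 0.3011]
tool_rot: [2.469, -1.942, -0.002]
contact_force: [-0.4, 0.8, -2.7]
opening: 0.0229
```

```bash
python3 - <<'E'
from h import *
o=readout.get_obs();tp=o["tool_pos"];print(tp)
c=viewer.calibration("wrist"); im=viewer.get_image("wrist")
for a,r,z,col in((tp,.026,tp[2]-.15,(255,0,255)),(tp,.026,tp[2]-.085,(255,0,255)),((.4997,.029),.035,.052,(0,255,0)),((.4997,.029),.055,.0,(0,255,0))):
    P=np.array([wproj([a[0]+p[0],a[1]+p[1],z],c) for p in ring(r,0)]); cv2.polylines(im,[np.round(P*16).astype(int)],True,col,1,cv2.LINE_AA,4)
sc=viewer.get_image("scene"); T=[]
for u in (sc[90:300,220:430],im[110:320,180:390]): T.append(cv2.resize(u,(400,400)))
cv2.imwrite("pics/p1.png",np.hstack(T))
E
```

```text
[0.4994582  0.02890319 0.30111551]
```

View pics/p1.png

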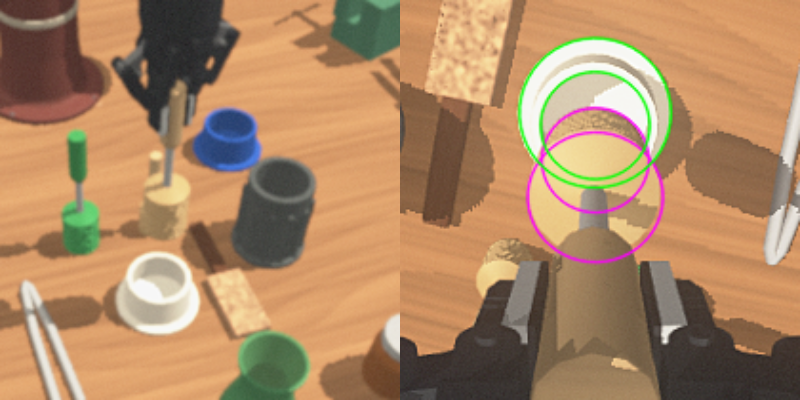

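The pot is where it was and the brush is centred over it. Lowering.

Call:
step_arm(moves=[[[0,0,-1,0],[0,0,-1.7,0],[0,0,-1.7,0],[0,0,-1.7,0],[0,0,-1.7,0],[0,0,-1.7,0],[0,0,-1.6,0],[0,0,-1.3,0],[0,0,-0.8,0],[0,0,-0.4,0]]])

```text
t: 16.32
tool_pos: [0.4989, 0.0289, 0.1639]
tool_rot: [2.469, -1.941, -0.003]
contact_force: [-0.5, -0.2, -2.3]
opening: 0.0228
```

Call:
step_arm(moves=[[[0,0,-0.3,0],[0,0,-0.2,0],[0,0,0,0]]])

```text
t: 16.57
tool_pos: [0.5001, 0.0285, 0.1612]
tool_rot: [-2.469, 1.942, -0.001]
contact_force: [-0.1, 0.2, -0.5]
opening: 0.0223
```

Call:
step_arm(moves=[[[0,0,-0.1,0],[0,0,0,0]]])

```text
t: 16.73
tool_pos: [0.5002, 0.0284, 0.1605]
tool_rot: [-2.469, 1.942, -0.002]
contact_force: [-0.1, -0.7, -1.8]
opening: 0.0228
```

Call:
step_arm(moves=[[[0,0,-0.1,0],[0,0,0,0]]])

```text
t: 16.9
tool_pos: [0.5, 0.0285, 0.159]
tool_rot: [-2.469, 1.942, -0.001]
contact_force: [0.9, -0.3, -2.3]
opening: 0.0227
```

Call:
step_arm(moves=[[[0,0,-0.15,0],[0,0,0,0]]])

```text
t: 17.07
tool_pos: [0.4997, 0.0285, 0.1571]
tool_rot: [2.469, -1.942, -0.0]
contact_force: [-0.3, 0.4, -1.5]
opening: 0.023
```

Call:
step_arm(moves=[[[0,0,-0.1,0],[0,0,0,0]]])

```text
t: 17.23
tool_pos: [0.4997, 0.0285, 0.1561]
tool_rot: [2.469, -1.942, -0.001]
contact_force: [-0.3, -0.3, -3.0]
opening: 0.0228
```

Call:
step_arm(moves=[[[0,0,-0.1,0],[0,0,0,0]]])

```text
t: 17.4
tool_pos: [0.4999, 0.0285, 0.1553]
tool_rot: [-2.469, 1.942, -0.0]
contact_force: [-0.3, 0.1, -2.0]
opening: 0.0222
```

Call:
step_arm(moves=[[[0,0,-0.1,0],[0,0,0,0]]])

```text
t: 17.57
tool_pos: [0.5003, 0.0286, 0.1552]
tool_rot: [-2.469, 1.942, -0.001]
contact_force: [-1.4, -0.6, 2.2]
opening: 0.0231
```

Call:
step_arm(moves=[[[0,0,-0.05,0],[0,0,0,0]]])

```text
t: 17.73
tool_pos: [0.5004, 0.0286, 0.1552]
tool_rot: [-2.468, 1.942, -0.002]
contact_force: [-2.0, 0.5, 5.8]
opening: 0.0227
```

Contact with the pot floor. I'll release it and retreat upwards.

Call:
step_arm(moves=[[[0,0,0.05,0],[0,0,0,0],[0,0,0,0]]], squeeze=20)

```text
t: 17.98
tool_pos: [0.5003, 0.0285, 0.1552]
tool_rot: [-2.469, 1.942, -0.002]
contact_force: [-0.2, 2.2, 5.2]
opening: 0.0229
```

Call:
step_arm(moves=[[[0,0,0,0],[0,0,0,0],[0,0,0,0],[0,0,0,0],[0,0,0,0],[0,0,0,0],[0,0,0,0],[0,0,0,0]]], grip=0)

```text
t: 18.65
tool_pos: [0.4998, 0.0285, 0.1542]
tool_rot: [2.469, -1.942, -0.0]
contact_force: [-0.3, -0.4, -0.7]
opening: 0.0857
```

Call:
step_arm(moves=[[[0,0,0.5,0],[0,0,1,0],[0,0,2,0],[0,0,2.5,0],[0,0,3,0],[0,0,3,0],[0,0,3,0],[0,0,2,0],[0,0,1,0],[0,0,0,0]]])

```text
t: 19.48
tool_pos: [0.501, 0.0284, 0.3384]
tool_rot: [-2.467, 1.94, -0.009]
contact_force: [-0.1, -0.5, 0.5]
opening: 0.0851
```

Call:
step_arm(moves=[[[0,-2,0,0],[0,-3,0,0],[0,-3,0,0],[0,-3,0,0],[0,-3,0,0],[0,-3,0,0],[0,-3,0,0],[0,-2,0,0],[0,0,0,0],[0,0,0,0]]])

```text
t: 20.32
tool_pos: [0.4991, -0.1918, 0.3322]
tool_rot: [2.467, -1.945, -0.006]
contact_force: [0.2, 0.5, 0.4]
opening: 0.0857
```

```bash
python3 - <<'E'
from h import *
sc=viewer.get_image("scene"); tp=viewer.get_image("top"); T=[]
for n,im in(("scene",sc),("top",tp)):
    im=cv2.resize(im,None,fx=4,fy=4,interpolation=cv2.INTER_CUBIC); C=viewer.calibration(n)
    for k,x,y,z,col in(("mould",.4503,.2155,0,(0,255,255)),("pot",.4997,.0291,0,(255,255,0)),("brush",.5,.029,.006,(255,0,255))):
        cs,_=cv2.findContours(sil(n,k,x,y,z,C),cv2.RETR_EXTERNAL,cv2.CHAIN_APPROX_NONE); cv2.drawContours(im,cs,-1,col,1)
    u=proj(n,[[.475,.12,.08]],C)[0]*4; x,y=int(u[0])-250,int(u[1])-260
    T.append(cv2.resize(im[y:y+520,x:x+500],(400,416)))
cv2.imwrite("pics/end.png",np.hstack(T))
E
```

```text
(no output)
```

View pics/end.png

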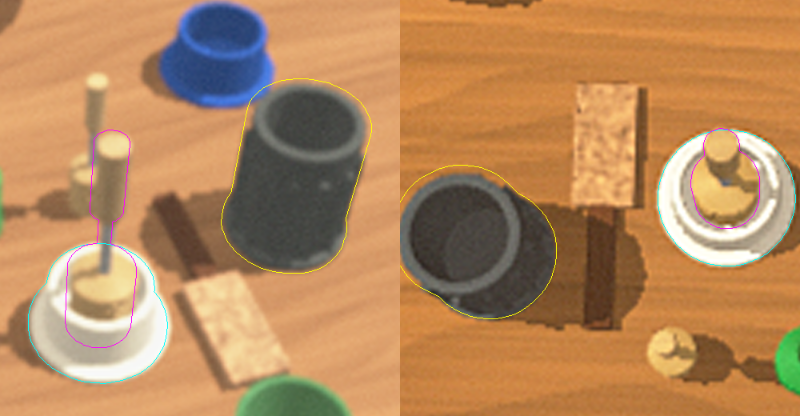

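The brush stands upright in the white pot and has been released. The mould and pot outlines match where they were at the start. Handing in.

```bash
python3 -c "
from station import ctrl; print(ctrl.finish_job())"
```

```text
the job is handed in; nothing more can be done
None
```

The job is done and handed in at about 20.4 s of the 58 s allowed; `finish_job` gives no verdict.

- **What I did:** I took the larger tan brush from the white pot and gripped it at mid-handle. I made three full strokes in the tall mould, then stood the brush back in its pot, let go and moved clear.
- **Strokes:** The wrist force showed the bristles touching the mould floor on all three (about 5 to 12 N). I raised them to about 10 mm below the mouth on the first two strokes. On the third I lifted them clear of the mould.
- **Last checks:** The scene and top views show the brush upright in the pot. The pot and tall mould are still where I first measured them, and the gripper is open and clear. I compared only those two things by overlay. In the final crop the paddle and the two decoy brushes look undisturbed; I took no closing picture of the vase, jacks, short mould, can, jar or ladle block. I felt no unexpected contact.
- **Disagreements:** In the scene view, one network mask picked out the small decoy brush instead of the real one, so I discarded it. I placed the brush from its handle end in both views and checked that against the wrist camera. The model outline also sits a few pixels off the brush handle in the scene view, the same as it did before I moved anything.

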